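# Load the clamping nest and hold its guard up

## Task

Seat the loose stepped aluminium block fully home and flat in the matching pocket at the front of the fixture, and let go of it. Then with the gripper lift the fixture's sprung guard (the bar at its front is the handle) to 50 degrees open from shut and keep holding it there, so that a colleague can reach the clamp screws under it: finish while still holding the guard at that angle, with the block still seated. Leave the spanner, the nut and the drill chuck where they lie.

Things in the scene. Friction and masses are not known exactly. Their poses are not given: they have to be found in the camera images.
- block: Loose bare aluminium block, 0.2-0.4 kg, 30 mm high, T-shaped from above: main part 60 mm (x) by 50 mm (y), plus a tongue 24 mm long, 26 mm wide in the middle of its +x end (x = +30 to +54 mm; 84 mm in all). Origin: underside, centre of the main 60 x 50 part; z up. Can be gripped across the 50 mm width. Starts flat on the bench left (+y) of the fixture.
- fixture: Steel clamping nest fixed to the bench, 250 x 120 mm. Origin: on the bench, z up; its x axis points from the pocket (front, near the robot) to the guard's hinge (rear), the hinge axis is along its y. Front half: top face 18 mm above the bench, with the pocket sunk in it. Rear half: clamp screws under the hinged guard.
- pocket (a point): Point on the pocket's floor where the block's origin belongs, axes as the fixture's: block x along fixture +x, tongue towards the guard. Floor 8 mm above the bench, pocket 10 mm deep, of the block's T shape with 2 mm clearance all round; the seated block stands 20 mm proud of the top face.
- guard_hinge (a point): Point on the guard's hinge axis, in its middle, 62 mm above the bench, 95 mm behind the fixture's origin; axes as the fixture's.
- guard_bar (a point): Middle of the guard's handle, a round bar 12 mm thick, 100 long, along the fixture's y, on two arms 44 mm either side, 40 mm in front of the guard's edge. Guard shut: 110 mm in front of the hinge axis, 12 mm higher than it, 74 mm above the bench, its underside 30 mm above the seated block's top. Can be pinched from above (fingers before and behind); turns between the pads as the guard swings.
- guard (a joint): Angle of the grey sheet-steel guard (70 x 100 mm, 0.30 kg) in rad: 0 shut (level), growing as its front edge is lifted and swings up and back towards the fixture's +x; stop at 1.45. A spring and its weight always drive it shut (about 2 to 3 N at the bar). 50 degrees is 0.873.
- spanner: Loose small spanner, 161 x 26 x 6 mm, lying right of the fixture; not to be disturbed. Origin under its centre.
- chuck: Loose grey drill chuck, 42 mm in diameter, 58 mm high, standing left of the fixture's rear; not to be disturbed. Origin under its centre.
- nut: Loose rusty hexagon nut, 34 mm wide, 16 mm high, right of the fixture's front; not to be disturbed. Origin under its centre.

How it is judged (in metres and radians):
On the way, in this order (a step that is already met when the one before it is completed fails the run):
1. the block is seated flat in the pocket and released, with the guard shut (z of block in the frame of pocket between -0.003 and 0.003 m and horizontal distance between block and pocket below 0.0045 m and angle between the x axis of block and the x axis of fixture, either way round below 0.09 rad and angle between block's own z axis and vertical below 0.04 rad and contact force between the fingers and block below 0.2 N and value of joint guard below 0.1 rad), for 0.2 s.
2. the guard is held at 50 degrees open by the gripper (value of joint guard between 0.75 and 1 rad and velocity of joint guard between -0.1 and 0.1 rad/s and contact force between the fingers and guard above 0.5 N), for 0.3 s.
At the end, for the whole second after the job is handed in: The guard stands at 50 degrees (0.75 to 1.0 rad, 43 to 57 degrees), still, carried by the gripper's fingers (more than 0.5 N) and by no loose thing; the block lies released on the pocket's floor (within 3 mm in height, 4.5 mm of the pocket's point, 0.09 rad of square, level within 0.04 rad) (all of step 2 and z of block in the frame of pocket between -0.003 and 0.003 m and horizontal distance between block and pocket below 0.0045 m and angle between the x axis of block and the x axis of fixture, either way round below 0.09 rad and angle between block's own z axis and vertical below 0.04 rad and contact force between the fingers and block below 0.2 N and contact force between guard and block below 0.1 N and contact force between guard and spanner below 0.1 N and contact force between guard and chuck below 0.1 N and contact force between guard and nut below 0.1 N); the arm keeps its last pose, push and grip.
It fails at once if the spanner is moved more than 15 mm (distance of spanner from where it was at the start of the episode above 0.015 m).
It fails at once if the chuck is moved more than 15 mm (distance of chuck from where it was at the start of the episode above 0.015 m).
It fails at once if the nut is moved more than 15 mm (distance of nut from where it was at the start of the episode above 0.015 m).
It also fails if it takes over 51 s, if anything falls off the work surface, if the arm or the gripper's body presses on something with over 40 N, if the wrist force passes 120 N, or if a joint passes its speed limit or range.

## Robot

A 7-joint arm with a two-finger parallel gripper is mounted at the origin on a cart in front of the work surface, level with it; the furniture and walls round the work are solid. World frame = base frame: x ahead of the robot, y to its left, z up, the work surface at z = 0. Lengths are in m, angles in degrees, forces in N, time in s.
With the tool pointing down it reaches from about 0.425 to 0.925 m from the base axis. Payload 6.8 kg.
Tool frame: the origin (TCP) lies between the finger pads; the fingertips stand 8 mm ahead of it and the grasp point (between the pads) lies 11 mm behind it; z points along the fingers, y is the line along which they close (so a half turn about z gives the same grasp; the last joint's range is limited). The gripper opens to 85 mm and grips with 20 to 120 N. Pads are 22 mm wide; open, the fingers measure 114 mm over their backs; the gripper's body (76 mm by 85 mm) begins 54 mm behind the grasp point. The pads swing forward as they close: fully open they stand 13 mm farther back than shut.
Start: joints at [-82.626, 27.33, 1.283, 89.118, -0.659, 63.558, -4.761], TCP at [0.158, 0.656, 0.239] pointing down, gripper open.
Joint ranges: [-169.35, 169.35], [-19.33, 120.38], [-80.79, 83.38], [13.8, 139.57], [-78.32, 258.32], [9.67, 109.79], [-169.56, 169.56]. Speed limits (degrees/s): [136.94, 136.94, 180, 180, 180, 180, 180].

## Interface

Orientations are given as a 3x3 rotation matrix whose columns are the frame's x, y, z axes.
In Python, from plant import bot gives the robot as it stands.
- The arm moves only by the shell command python3 -m jog 'ROWS' [FORCE]. ROWS is JSON, a list of rows, each an object with "xyz": the shift along the tool's x, y, z each as a share of 0.02 m, from -1 to 1, a list of three; "rotation": the turn, a rotation vector about the tool's x, y, z each as a share of 1.5 rad, from -1 to 1, a list of three; "gripper": the opening in per cent of the stroke, from 0 (shut) to 100 (fully open). A call has 1 to 20 rows; each row shifts and turns the commanded pose from where the row before left it, along the tool's axes as they then stand; what a row does not reach is not made up. A row lasts 1/10 s, in which the tool goes at most 50 mm and 8.59 degrees, less where a joint would pass 70% of its speed; a pose out of reach is approached as far as the arm can. A call with a number of a shift or a turn outside -1 to 1 is refused whole. A call with a gripper value outside its range is refused whole. The fingers move at their own pace and stop on an object; FORCE is the grip in N (left out, the last holds). Time passes only in rows, so rows that do not move let the fingers close. It gives the time, the measured TCP pose, the force, the opening and the grip force at its end, in the units of the state.
- bot.state(): the state, without advancing time (a new reading comes with each control period).
- bot.get_image(name): name is "side" or "top" or "wrist"; returns the picture (480x640x3 uint8, red, green, blue); there is no depth.
- bot.camera_params(name): a dict with "fov_y" (degrees; the focal length in pixels is half the picture's height over the tangent of half this angle, whatever the lens; pixels are square), "cx", "cy" (the principal point, pixels), "R" (3x3) and "t" (3): a world point X has camera coordinates R X + t. Camera axes: x right, y down, z forward; pixel columns grow to the right and rows downward; lengths in m; the calibration is good to about 2 mm. A picture is of the moment at which its call begins: read the wrist's pose just before it. camera_params takes no time and is no camera call; for the wrist camera it gives the pose at the moment of the call.
- bot.job_done(): hands the job in; it is judged then, once.
The state is a dict: "t": time; "q": joint angles; "qd": joint speeds; "tau": joint torques, N m; "tool_pos": TCP position; "orientation": TCP orientation; "ft_force": force on the tool from outside, world axes, zero at the start; "wrist_torque": the same for the moment, N m; "gripper_width": opening from 0.0 (shut) to 1.0 (fully open); "gripper_force": force on a finger pad.
Only numpy, scipy, OpenCV 4.12 (cv2) and the standard library are available. Lean on these libraries where they do the work, as an engineer would, in place of code of your own. Each camera call takes 0.05 s, during which the arm holds its last target. There are 200 camera calls.

## Working session

There is one attempt and no reset: what is moved stays moved. The work goes in short steps, Python scripts to look and compute and a shell command to move; the robot and the scene stay as the last step left them, time stands still between calls to the robot, and variables do not carry over. Pictures are saved under pics/ and viewed, at most 10 in all, crops included, and the job is handed in when it is done.

```bash
mkdir -p pics; ls
python3 - <<'E'
from plant import bot
import cv2,json
s=bot.state();print({k:s[k] for k in('t','tool_pos','orientation','gripper_width')})
for n in('top','side'):
    im=bot.get_image(n);cv2.imwrite(f'pics/{n}0.png',im[:,:,::-1]);p=bot.camera_params(n);print(n,p)
E
```

```text
pics
{'t': 0.0, 'tool_pos': array([0.15821946, 0.65560907, 0.23832946]), 'orientation': array([[-9.72108111e-01,  2.34533044e-01, -2.68433207e-04],
       [ 2.34533141e-01,  9.72106450e-01, -1.80416125e-03],
       [-1.62189779e-04, -1.81679627e-03, -9.99998336e-01]]), 'gripper_width': 0.9996713644314847}
top {'fov_y': 49.53825680164647, 'cx': 319.4411298957105, 'cy': 236.30400237668442, 'R': array([[ 0.02608288, -0.99962288,  0.00858957],
       [-0.98970205, -0.02703188, -0.14056717],
       [ 0.14074635, -0.00483472, -0.99003388]]), 't': array([0.26058214, 0.58612143, 0.8519053 ])}
side {'fov_y': 47.567768558468856, 'cx': 320.13988722350746, 'cy': 241.87438251890353, 'R': array([[ 0.96344434, -0.26790352,  0.00164647],
       [-0.17056159, -0.61809586, -0.76737621],
       [ 0.20660046,  0.73904345, -0.641195  ]]), 't': array([-0.47894724,  0.33195053,  0.55933282])}
```

View pics/top0.png

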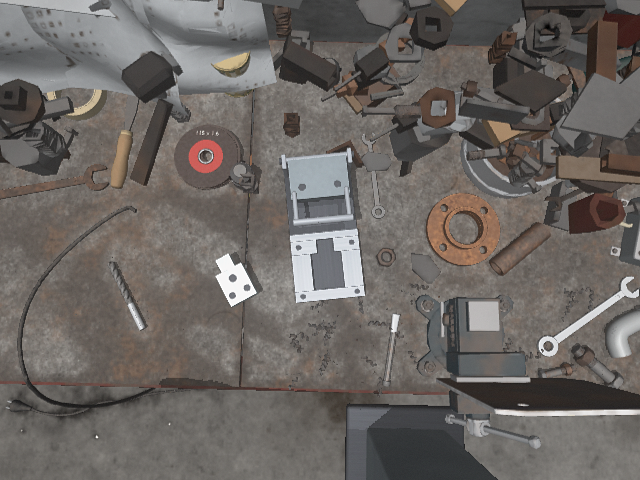

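View pics/side0.png

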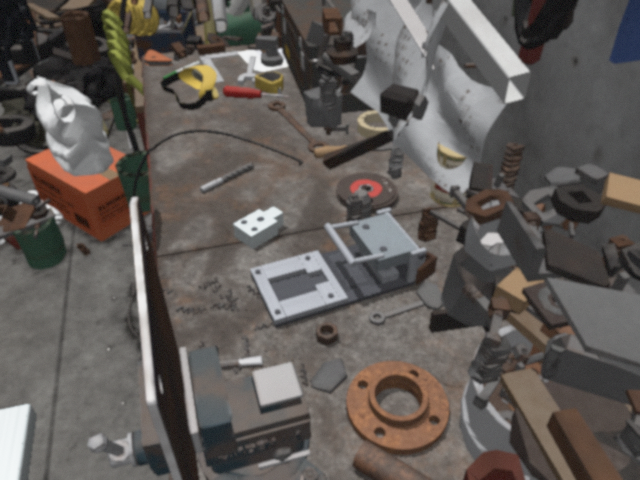

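The top view shows the block, a white T, around (235,278) with its tongue pointing up. The fixture plate spans x 290–365 and y 232–302, with the pocket around (328,262) and the guard bar at y≈219. The nut is at (386,257), the spanner at (375,180) and the chuck at (243,175). The side view agrees. Next I'll get coarse positions.

```bash
cat > h.py <<'E'
import numpy as np,cv2
def ray(p,uv,z):
    f=240/np.tan(np.radians(p['fov_y']/2));R=np.array(p['R']);t=np.array(p['t'])
    uv=np.atleast_2d(uv).astype(float)
    d=np.c_[(uv[:,0]-p['cx'])/f,(uv[:,1]-p['cy'])/f,np.ones(len(uv))]@R
    c=-R.T@t
    return c+d*((z-c[2])/d[:,2])[:,None]
def proj(p,X):
    f=240/np.tan(np.radians(p['fov_y']/2));c=np.atleast_2d(X)@np.array(p['R']).T+p['t']
    return np.c_[p['cx']+f*c[:,0]/c[:,2],p['cy']+f*c[:,1]/c[:,2]]
def blobs(im,lo,amin=300):
    hsv=cv2.cvtColor(im,cv2.COLOR_RGB2HSV);m=((hsv[...,2]>lo)&(hsv[...,1]<60)).astype(np.uint8)
    cs,_=cv2.findContours(m,cv2.RETR_EXTERNAL,cv2.CHAIN_APPROX_NONE)
    return m,[c for c in cs if cv2.contourArea(c)>amin]
E
python3 - <<'E'
from plant import bot
from h import *
p=bot.camera_params('top');im=cv2.imread('pics/top0.png')[:,:,::-1].copy()
m,cs=blobs(im,200)
for c in cs:
    x=cv2.boundingRect(c)
    if 200<x[0]<340 and x[1]>140:
        print(x,cv2.contourArea(c)); z=.03 if x[0]<270 else .018
        a=cv2.approxPolyDP(c,3,True)[:,0]
        for u,w in zip(a,ray(p,a,z)):print(u,w.round(4))
print('chuck',ray(p,[[243,178]],.03),'nut',ray(p,[[386,257]],.016),'bar ends',ray(p,[[294,220],[353,219]],.074))
pw=bot.camera_params('wrist');print(pw)
s=bot.state();R=np.array(pw['R']);print('cam in tool',s['orientation'].T@(-R.T@pw['t']-s['tool_pos']),R@s['orientation'])
E
```

```text
(216, 254, 40, 53) 1130.5
[227 254] [0.5453 0.4346 0.03  ]
[216 260] [0.5344 0.453  0.03  ]
[222 272] [0.514  0.4416 0.03  ]
[216 277] [0.5052 0.4514 0.03  ]
[231 306] [0.4567 0.4233 0.03  ]
[255 290] [0.4848 0.3837 0.03  ]
[241 264] [0.5286 0.4097 0.03  ]
[235 266] [0.5249 0.4198 0.03  ]
(290, 229, 75, 74) 4375.0
[356 229] [0.5969 0.2119 0.018 ]
[290 236] [0.5813 0.3278 0.018 ]
[292 254] [0.5496 0.3232 0.018 ]
[300 255] [0.5482 0.3092 0.018 ]
[292 256] [0.546  0.3231 0.018 ]
[295 291] [0.4853 0.3158 0.018 ]
[299 292] [0.4838 0.3089 0.018 ]
[295 293] [0.4819 0.3157 0.018 ]
[296 302] [0.4665 0.3135 0.018 ]
[364 295] [0.4816 0.1962 0.018 ]
[363 286] [0.4971 0.1981 0.018 ]
[359 285] [0.4986 0.2051 0.018 ]
[359 250] [0.5598 0.2061 0.018 ]
[351 249] [0.5612 0.2201 0.018 ]
[358 248] [0.5633 0.2079 0.018 ]
chuck [[0.68041066 0.4133554  0.03      ]] nut [[0.54893562 0.15832362 0.016     ]] bar ends [[0.60028088 0.31913692 0.074     ]
 [0.60466028 0.22141399 0.074     ]]
{'fov_y': 70.05057951474791, 'cx': 318.45263717735685, 'cy': 237.18728674954056, 'R': array([[ 0.23395427,  0.97224479, -0.00233976],
       [ 0.92314268, -0.22138225,  0.31432068],
       [ 0.30507866, -0.0756966 , -0.94931398]]), 't': array([-0.67394053, -0.04196113,  0.37928882])}
cam in tool [ 7.98181271e-02  5.23480925e-05 -1.33259597e-01] [[ 6.48732644e-04  9.99999552e-01  6.88864264e-04]
 [-9.49355551e-01  8.32321330e-04 -3.14202714e-01]
 [-3.14203146e-01 -4.50143555e-04  9.49355666e-01]]
```

```bash
python3 -m jog '[{"xyz":[-0.96,-0.38,0.1],"rotation":[0,0,0],"gripper":100},{"xyz":[-0.96,-0.38,0.1],"rotation":[0,0,0],"gripper":100},{"xyz":[-0.96,-0.38,0.1],"rotation":[0,0,0],"gripper":100},{"xyz":[-0.96,-0.38,0.1],"rotation":[0,0,0],"gripper":100},{"xyz":[-0.96,-0.38,0.1],"rotation":[0,0,0],"gripper":100},{"xyz":[-0.96,-0.38,0.1],"rotation":[0,0,0],"gripper":100},{"xyz":[-0.96,-0.38,0.1],"rotation":[0,0,0],"gripper":100},{"xyz":[-0.96,-0.38,0.1],"rotation":[0,0,0],"gripper":100},{"xyz":[-0.96,-0.38,0.1],"rotation":[0,0,0],"gripper":100},{"xyz":[-0.96,-0.38,0.1],"rotation":[0,0,0],"gripper":100},{"xyz":[-0.96,-0.38,0.1],"rotation":[0,0,0],"gripper":100},{"xyz":[-0.96,-0.38,0.1],"rotation":[0,0,0],"gripper":100},{"xyz":[-0.96,-0.38,0.1],"rotation":[0,0,0],"gripper":100},{"xyz":[-0.96,-0.38,0.1],"rotation":[0,0,0],"gripper":100},{"xyz":[-0.96,-0.38,0.1],"rotation":[0,0,0],"gripper":100},{"xyz":[-0.96,-0.38,0.1],"rotation":[0,0,0],"gripper":100},{"xyz":[-0.96,-0.38,0.1],"rotation":[0,0,0],"gripper":100},{"xyz":[-0.96,-0.38,0.1],"rotation":[0,0,0],"gripper":100},{"xyz":[-0.96,-0.38,0.1],"rotation":[0,0,0],"gripper":100},{"xyz":[-0.96,-0.38,0.1],"rotation":[0,0,0],"gripper":100}]' 40
python3 -m jog '[{"xyz":[0,0,0],"rotation":[0,0,-0.085],"gripper":100},{"xyz":[0,0,0],"rotation":[0,0,-0.085],"gripper":100},{"xyz":[0,0,0],"rotation":[0,0,-0.085],"gripper":100},{"xyz":[0,0,0],"rotation":[0,0,-0.085],"gripper":100},{"xyz":[0,0,0],"rotation":[0,0,-0.085],"gripper":100},{"xyz":[0,0,0],"rotation":[0,0,-0.085],"gripper":100},{"xyz":[0,0,0],"rotation":[0,0,0],"gripper":100},{"xyz":[0,0,0],"rotation":[0,0,0],"gripper":100},{"xyz":[0,0,0],"rotation":[0,0,0],"gripper":100}]'
python3 - <<'E'
from plant import bot
from h import *
s=bot.state();p=bot.camera_params('wrist');im=bot.get_image('wrist');cv2.imwrite('pics/w1.png',im[:,:,::-1])
np.save('w1p.npy',p,allow_pickle=True);print(s['t'],s['tool_pos'],s['orientation'].round(4),s['ft_force'],s['q'].round(1))
E
```

```text
t: 2.1
tool_pos: [0.4978, 0.4152, 0.1991]
orientation: [[-0.971, 0.237, 0.0], [0.237, 0.971, -0.001], [-0.0, -0.001, -1.0]]
ft_force: [-0.4, -0.5, -0.3]
gripper_width: 0.999
gripper_force: 0.0
t: 3.0
tool_pos: [0.4964, 0.4174, 0.1992]
orientation: [[-0.865, -0.501, 0.0], [-0.501, 0.865, -0.0], [0.0, -0.0, -1.0]]
ft_force: [0.6, -0.7, -0.5]
gripper_width: 1.003
gripper_force: 0.0
3.0 [0.49639788 0.41743561 0.199241  ] [[-8.655e-01 -5.010e-01  1.000e-04]
 [-5.010e-01  8.655e-01 -4.000e-04]
 [ 1.000e-04 -4.000e-04 -1.000e+00]] [ 0.56076433 -0.70423879 -0.53619621] [-43.4  27.   -3.   95.    1.6  58.   73.1]
```

View pics/w1.png

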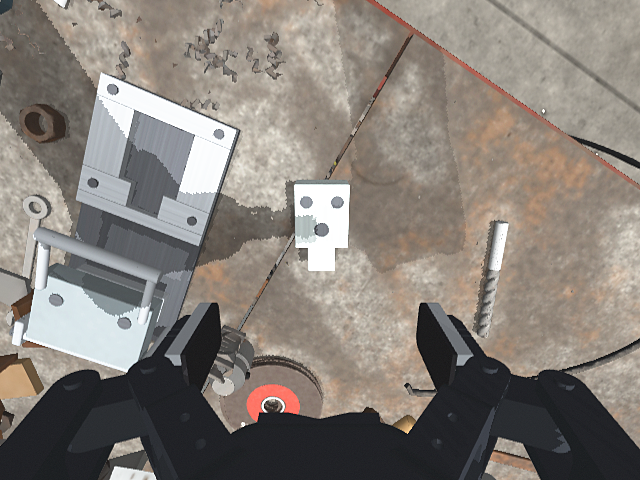

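The wrist view shows the block's top at (294–350, 181–270) with the tongue pointing down. The plate's corners are at about (101,72), (240,129), (200,243) and (77,197). The T pocket is around (160,150), and the bar runs from (38,235) to (158,275). I'll measure these edges.

Run:
```python
from h import *
p=np.load('w1p.npy',allow_pickle=True).item();im=cv2.imread('pics/w1.png')[:,:,::-1].copy()
g=cv2.cvtColor(im,cv2.COLOR_RGB2GRAY)
for lo,roi in((190,(280,170,80,110)),(150,(60,60,190,190))):
    x,y,w,h=roi;hsv=cv2.cvtColor(im,cv2.COLOR_RGB2HSV)
    m=np.zeros(g.shape,np.uint8);m[y:y+h,x:x+w]=((hsv[...,2]>lo)&(hsv[...,1]<40))[y:y+h,x:x+w]
    m=cv2.morphologyEx(m,cv2.MORPH_CLOSE,np.ones((5,5)))
    cs,hi=cv2.findContours(m,cv2.RETR_CCOMP,cv2.CHAIN_APPROX_NONE)
    for c,hh in zip(cs,hi[0]):
        if cv2.contourArea(c)>500:
            z=.03 if roi[0]>200 else .018
            a=cv2.approxPolyDP(c,3,True)[:,0];print('area',cv2.contourArea(c),'hole' if hh[3]>=0 else '')
            for u,w_ in zip(a,ray(p,a,z)):print(u,w_[:2].round(4))
v=im[50:360,0:250];cv2.imwrite('pics/w1c.png',cv2.resize(v,None,fx=1.9,fy=1.9,interpolation=cv2.INTER_CUBIC)[:,:,::-1])
v=im[160:290,260:390]
```

```text
area 5047.0 
[281 170] [0.4769 0.3674]
[280 209] [0.5082 0.3832]
[286 205] [0.5022 0.3861]
[285 181] [0.4836 0.375 ]
[294 181] [0.4796 0.3819]
[295 246] [0.5326 0.4121]
[308 248] [0.5282 0.4236]
[307 261] [0.5401 0.4293]
[293 262] [0.5477 0.4183]
[295 275] [0.5586 0.4265]
[301 276] [0.5567 0.432 ]
[299 265] [0.5476 0.4247]
[307 265] [0.5437 0.4313]
[306 271] [0.5496 0.4336]
[314 278] [0.5522 0.4439]
[324 279] [0.5482 0.4528]
[326 274] [0.5427 0.4518]
[334 278] [0.5425 0.4607]
[334 268] [0.5334 0.4553]
[340 267] [0.5297 0.4597]
[340 279] [0.5405 0.4663]
[349 272] [0.5298 0.4699]
[359 279] [0.5312 0.4822]
[357 253] [0.5093 0.4662]
[356 258] [0.5141 0.468 ]
[334 253] [0.5202 0.4474]
[335 247] [0.5146 0.4451]
[347 247] [0.5089 0.4548]
[349 185] [0.4583 0.4258]
[301 184] [0.4789 0.3885]
[301 178] [0.4742 0.386 ]
[310 177] [0.4695 0.3924]
[310 170] [0.4642 0.3894]
area 533.5 
[ 60 189] [0.5967 0.1985]
[ 60 249] [0.6549 0.216 ]
[ 91 249] [0.6397 0.2423]
[ 69 240] [0.6414 0.2208]
[ 72 222] [0.6222 0.2178]
area 24007.0 
[77 60] [0.4841 0.1788]
[97 83] [0.4927 0.1988]
[ 77 200] [0.5989 0.2153]
[... 639 characters left out ...]
726 0.2601]
[168 101] [0.4759 0.2559]
[155  95] [0.477  0.2446]
[156  84] [0.4685 0.2421]
[149  88] [0.4744 0.2381]
[138  77] [0.471 0.227]
[140  70] [0.4651 0.2266]
[150  74] [0.4638 0.2349]
[141  60] [0.4576 0.2246]
[126  60] [0.4638 0.2139]
[128  66] [0.4673 0.2169]
[121  70] [0.473  0.2129]
[115  69] [0.4748 0.2083]
[121  63] [0.468 0.211]
[119  60] [0.4667 0.2088]
area 2953.5 hole
[131 126] [0.5111 0.2357]
[137 127] [0.5092 0.2406]
[137 149] [0.527  0.2472]
[155 153] [0.5222 0.2624]
[179 183] [0.5364 0.2915]
[177 198] [0.5503 0.2954]
[163 196] [0.5551 0.2834]
[157 217] [0.5769 0.2861]
[125 206] [0.5819 0.2561]
[130 183] [0.559  0.2525]
[119 179] [0.5605 0.2425]
[118 173] [0.5558 0.2399]
```

View pics/w1c.png

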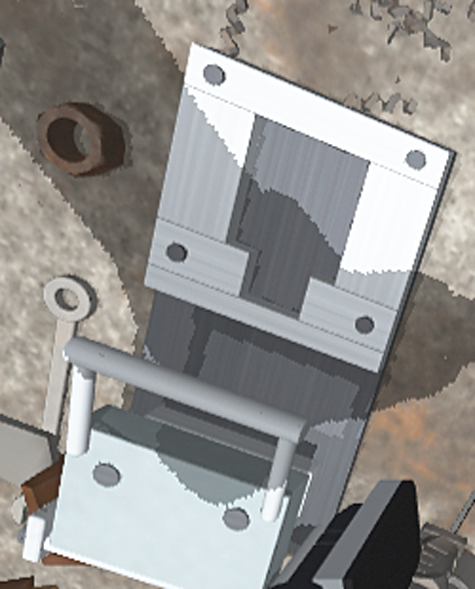

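The crop shows the plate corners, the T pocket edges and the bar clearly. I'll convert those picks and fit them.

Run:
```python
from h import *
p=np.load('w1p.npy',allow_pickle=True).item();im=cv2.imread('pics/w1.png')
cr=lambda a:np.array(a)/1.9+[0,50]
def fit(M,W):  # rigid 2D
    M=np.array(M,float);mc,wc=M.mean(0),W.mean(0);H=(M-mc).T@(W-wc);U,_,V=np.linalg.svd(H);R=(V.T@U.T)
    t=wc-R@mc;return R,t,np.degrees(np.arctan2(R[1,0],R[0,0])),(M@R.T+t-W)*1e3
W=ray(p,cr([[191,42],[455,151],[145,287],[379,372]]),.018)[:,:2];print('plate',W.round(4),[np.linalg.norm(W[i]-W[j]).round(4) for i,j in((0,1),(2,3),(0,2),(1,3))])
L=(np.linalg.norm(W[0]-W[2])+np.linalg.norm(W[1]-W[3]))/2
R,t,a,r=fit([[-.125,-.06],[-.125,.06],[-.125+L,-.06],[-.125+L,.06]],W);print('fixture',t,a,r.round(1))
P=ray(p,cr([[257,113],[369,161],[249,253],[306,281],[243,292],[298,318],[341,270],[237,243]]),.018)[:,:2]
print('pocket pts in fixture mm',((P-t)@R*1e3).round(1))
B=ray(p,cr([[67,350],[303,430]]),.076)[:,:2];print('bar',B.round(4),((B-t)@R*1e3).round(1))
K=ray(p,[[349,247.5],[335,247.5],[335,270.5],[308,270.5],[308,247.5],[294.5,247.5]],.03)[:,:2]
Rb,tb,ab,rb=fit([[.03,.025],[.03,.013],[.054,.013],[.054,-.013],[.03,-.013],[.03,-.025]],K);print('block',tb,ab,rb.round(1))
v=im[170:290,270:370];cv2.imwrite('pics/w1b.png',cv2.resize(v,None,fx=5,fy=5,interpolation=cv2.INTER_NEAREST))
```

```text
plate [[0.4831 0.1986]
 [0.4662 0.319 ]
 [0.6002 0.215 ]
 [0.5833 0.3328]] [np.float64(0.1216), np.float64(0.1189), np.float64(0.1182), np.float64(0.118)]
fixture [0.59856243 0.27522975] 7.728378144887293 [[-0.4  0.3]
 [ 0.5 -1.1]
 [-0.4 -0.2]
 [ 0.3  1. ]]
pocket pts in fixture mm [[-106.8  -27. ]
 [-105.9   25.7]
 [ -42.5  -16.2]
 [ -39.5   12.7]
 [ -22.3  -14.7]
 [ -19.6   13.6]
 [ -51.4   27.1]
 [ -45.1  -22.7]]
bar [[0.6105 0.2251]
 [0.5955 0.3233]] [[  5.1 -51.3]
 [  3.4  48.1]]
block [0.49524465 0.41934036] 30.075194481441404 [[ 0.2 -0.7]
 [-0.3  0.3]
 [ 0.3  0.2]
 [ 0.3  0.2]
 [-0.  -0.3]
 [-0.4  0.3]]
```

View pics/w1b.png

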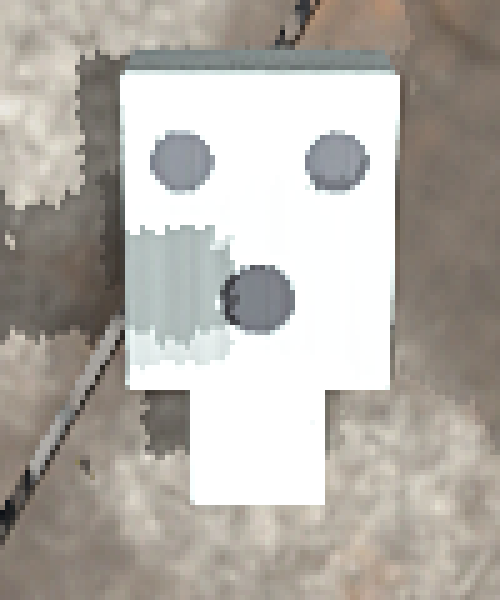

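The zoomed block corners match the fit: back edge at v=184.4, sides at u=294.5 and 349.5. The block is at (0.495, 0.419) with yaw 30°. The pocket is at about (0.524, 0.265) with yaw 7.6°. Gripping now.

```bash
python3 -m jog '[{"xyz":[0,0.11,0.9],"rotation":[0,0,0],"gripper":100},{"xyz":[0,0,0.9],"rotation":[0,0,0],"gripper":100},{"xyz":[0,0,0.9],"rotation":[0,0,0],"gripper":100},{"xyz":[0,0,0.9],"rotation":[0,0,0],"gripper":100},{"xyz":[0,0,0.9],"rotation":[0,0,0],"gripper":100},{"xyz":[0,0,0.9],"rotation":[0,0,0],"gripper":100},{"xyz":[0,0,0.9],"rotation":[0,0,0],"gripper":100},{"xyz":[0,0,0.9],"rotation":[0,0,0],"gripper":100},{"xyz":[0,0,0.9],"rotation":[0,0,0],"gripper":100},{"xyz":[0,0,0.45],"rotation":[0,0,0],"gripper":100},{"xyz":[0,0,0.4],"rotation":[0,0,0],"gripper":100},{"xyz":[0,0,0],"rotation":[0,0,0],"gripper":100},{"xyz":[0,0,0],"rotation":[0,0,0],"gripper":100}]' 50
python3 -m jog '[{"xyz":[0,0,0],"rotation":[0,0,0],"gripper":40},{"xyz":[0,0,0],"rotation":[0,0,0],"gripper":40},{"xyz":[0,0,0],"rotation":[0,0,0],"gripper":40},{"xyz":[0,0,0],"rotation":[0,0,0],"gripper":40},{"xyz":[0,0,0],"rotation":[0,0,0],"gripper":40},{"xyz":[0,0,0],"rotation":[0,0,0],"gripper":40},{"xyz":[0,0,0],"rotation":[0,0,0],"gripper":40},{"xyz":[0,0,0],"rotation":[0,0,0],"gripper":40}]' 50
```

```text
t: 4.35
tool_pos: [0.4952, 0.4205, 0.0208]
orientation: [[-0.864, -0.504, 0.001], [-0.504, 0.864, 0.001], [-0.001, 0.0, -1.0]]
ft_force: [0.0, -0.4, 0.3]
gripper_width: 1.003
gripper_force: 0.0
t: 5.15
tool_pos: [0.4953, 0.4206, 0.0213]
orientation: [[-0.864, -0.504, 0.001], [-0.504, 0.864, 0.001], [-0.001, 0.0, -1.0]]
ft_force: [-0.7, -1.5, 6.3]
gripper_width: 0.57
gripper_force: 53.6
```

```bash
python3 -m jog '[{"xyz":[0,0,-0.5],"rotation":[0,0,0],"gripper":40},{"xyz":[0,0,-0.8],"rotation":[0,0,0],"gripper":40},{"xyz":[0,0,-0.8],"rotation":[0,0,0],"gripper":40},{"xyz":[0,0,-0.8],"rotation":[0,0,0],"gripper":40},{"xyz":[0,0,-0.5],"rotation":[0,0,0],"gripper":40},{"xyz":[0,0,0],"rotation":[0,0,0.0656],"gripper":40},{"xyz":[0,0,0],"rotation":[0,0,0.0656],"gripper":40},{"xyz":[0,0,0],"rotation":[0,0,0.0656],"gripper":40},{"xyz":[0,0,0],"rotation":[0,0,0.0656],"gripper":40},{"xyz":[-0.05,-0.9,0],"rotation":[0,0,0],"gripper":40},{"xyz":[-0.05,-0.9,0],"rotation":[0,0,0],"gripper":40},{"xyz":[-0.05,-0.9,0],"rotation":[0,0,0],"gripper":40},{"xyz":[-0.05,-0.9,0],"rotation":[0,0,0],"gripper":40},{"xyz":[-0.05,-0.9,0],"rotation":[0,0,0],"gripper":40},{"xyz":[-0.05,-0.9,0],"rotation":[0,0,0],"gripper":40},{"xyz":[-0.05,-0.9,0],"rotation":[0,0,0],"gripper":40},{"xyz":[-0.05,-0.9,0],"rotation":[0,0,0],"gripper":40},{"xyz":[0,-0.7,0],"rotation":[0,0,0],"gripper":40},{"xyz":[0,0,0],"rotation":[0,0,0],"gripper":40},{"xyz":[0,0,0],"rotation":[0,0,0],"gripper":40}]'
python3 -m jog '[{"xyz":[0,0,0],"rotation":[0,0,0],"gripper":40},{"xyz":[0,0,0],"rotation":[0,0,0],"gripper":40}]'
python3 - <<'E'
from plant import bot
from h import *
s=bot.state();p=bot.camera_params('wrist');im=bot.get_image('wrist');cv2.imwrite('pics/w2.png',im[:,:,::-1])
np.save('w2p.npy',[p,s],allow_pickle=True)
E
```

```text
t: 7.15
tool_pos: [0.524, 0.2651, 0.0884]
orientation: [[-0.991, -0.134, 0.0], [-0.134, 0.991, 0.001], [-0.0, 0.001, -1.0]]
ft_force: [0.3, 0.7, -2.2]
gripper_width: 0.57
gripper_force: 52.7
t: 7.35
tool_pos: [0.5237, 0.2661, 0.0883]
orientation: [[-0.991, -0.136, -0.0], [-0.136, 0.991, 0.001], [-0.0, 0.001, -1.0]]
ft_force: [-0.0, 0.4, -3.2]
gripper_width: 0.569
gripper_force: 52.7
```

View pics/w2.png

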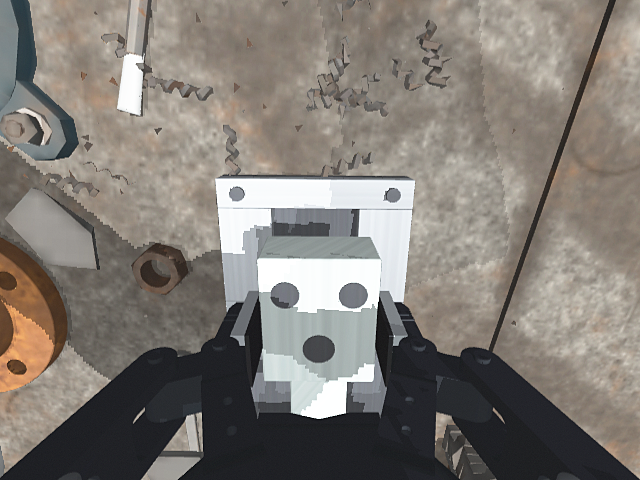

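The held block sits in front of the pocket: its top front edge is at v≈258 (u 258–380) and its lower edge at v≈237. The pocket's front edge is at v≈208 (u 271–359). I'll zoom in for sub-pixel picks.

Run:
```python
import cv2
im=cv2.imread('pics/w2.png')
cv2.imwrite('pics/w2c.png',cv2.resize(im[165:315,205:425],None,fx=3.6,fy=3.6,interpolation=cv2.INTER_CUBIC))
```

```text
(no output)
```

View pics/w2c.png

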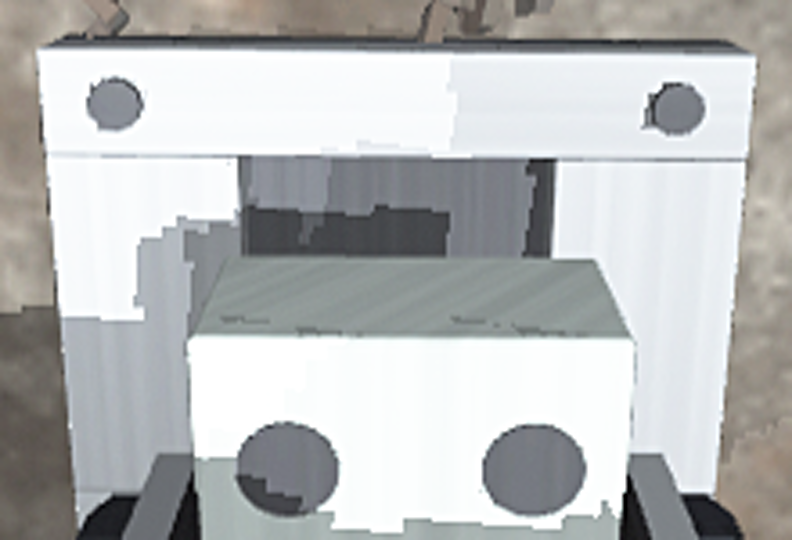

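Run:
```python
from h import *
p,s=np.load('w2p.npy',allow_pickle=True);o=s['orientation'];T=s['tool_pos']
c=lambda a:np.array(a)/3.6+[205,165]
def tool(a,z):
    W=ray(p,c(a),z);t=(W-T)@o*1e3;return t[:,:2].round(2),np.degrees(np.arctan2(t[1,0]-t[0,0],t[1,1]-t[0,1])).round(2)
print('pocket',tool([[239,157],[556,158]],.018));print('pocket sides',tool([[243,257],[554,257]],.018))
print('plate',tool([[40,50],[755,56]],.018))
print('blk bottom',tool([[228,259],[597,259]],.067));print('blk top',tool([[190,336],[634,340]],.097))
print(T,o[:2,:2])
```

```text
pocket (array([[ 30.89, -29.09],
       [ 30.75,  24.56]]), np.float64(-0.15))
pocket sides (array([[ 13.08, -29.15],
       [ 13.11,  24.89]]), np.float64(0.03))
plate (array([[ 48.93, -61.08],
       [ 48.01,  56.72]]), np.float64(-0.45))
blk bottom (array([[ 28.88, -24.21],
       [ 28.91,  24.5 ]]), np.float64(0.03))
blk top (array([[ 29.97, -24.1 ],
       [ 29.53,  24.16]]), np.float64(-0.52))
[0.52365091 0.26611843 0.08828785] [[-0.99070844 -0.13600287]
 [-0.13600285  0.99070818]]
```

Pocket centre is 2.3 mm to −y of the block, with about 0.3 mm to correct in x. I'll shift, lower to just above the face and check the gaps there.

```bash
python3 -m jog '[{"xyz":[-0.01,-0.115,0.3],"rotation":[0,0,0],"gripper":40},{"xyz":[0,0,0.5],"rotation":[0,0,0],"gripper":40},{"xyz":[0,0,0.5],"rotation":[0,0,0],"gripper":40},{"xyz":[0,0,0.5],"rotation":[0,0,0],"gripper":40},{"xyz":[0,0,0.35],"rotation":[0,0,0],"gripper":40},{"xyz":[0,0,0.1],"rotation":[0,0,0],"gripper":40},{"xyz":[0,0,0],"rotation":[0,0,0],"gripper":40},{"xyz":[0,0,0],"rotation":[0,0,0],"gripper":40},{"xyz":[0,0,0],"rotation":[0,0,0],"gripper":40}]'
python3 - <<'E'
from plant import bot
from h import *
s=bot.state();p=bot.camera_params('wrist');im=bot.get_image('wrist');cv2.imwrite('pics/w3.png',im[:,:,::-1])
np.save('w3p.npy',[p,s],allow_pickle=True)
cv2.imwrite('pics/w3c.png',cv2.resize(im[190:370,200:440],None,fx=3.3,fy=3.3,interpolation=cv2.INTER_CUBIC)[:,:,::-1])
E
```

```text
t: 8.3
tool_pos: [0.5248, 0.2627, 0.0438]
orientation: [[-0.991, -0.134, 0.001], [-0.134, 0.991, 0.001], [-0.001, 0.0, -1.0]]
ft_force: [0.3, -0.1, -2.4]
gripper_width: 0.572
gripper_force: 52.7
```

View pics/w3c.png

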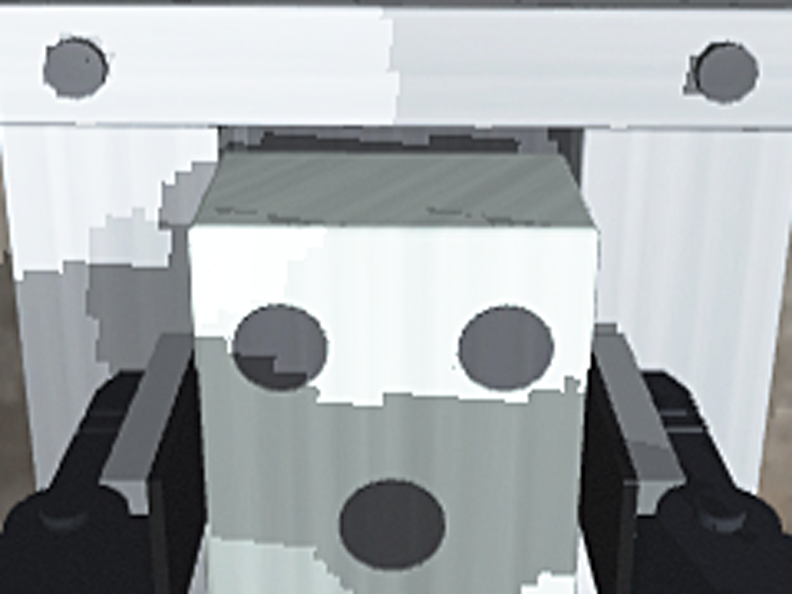

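Run:
```python
from h import *
p,s=np.load('w3p.npy',allow_pickle=True);o=s['orientation'];T=s['tool_pos']
c=lambda a:np.array(a)/3.3+[200,190]
for n,a,z in(('pocket',[[219,126],[583,128]],.018),('bot',[[227,153],[561,153]],.0225),('bot lower',[[227,153],[561,153]],.0195),('top',[[190,227],[597,228]],.0525)):
    print(n,((ray(p,c(a),z)-T)@o*1e3)[:,:2].round(2))
```

```text
pocket [[ 31.87 -25.64]
 [ 31.6   27.85]]
bot [[ 29.18 -23.97]
 [ 29.2   24.09]]
bot lower [[ 28.19 -24.43]
 [ 28.22  24.57]]
top [[ 29.79 -24.18]
 [ 29.69  24.06]]
```

```bash
python3 -m jog '[{"xyz":[0.02,0.05,0],"rotation":[0,0,0],"gripper":40},{"xyz":[0,0,0],"rotation":[0,0,0],"gripper":40},{"xyz":[0,0,0.15],"rotation":[0,0,0],"gripper":40},{"xyz":[0,0,0.15],"rotation":[0,0,0],"gripper":40},{"xyz":[0,0,0.1],"rotation":[0,0,0],"gripper":40},{"xyz":[0,0,0],"rotation":[0,0,0],"gripper":40}]'
python3 -m jog '[{"xyz":[0,0,0.1],"rotation":[0,0,0],"gripper":40},{"xyz":[0,0,0.1],"rotation":[0,0,0],"gripper":40},{"xyz":[0,0,0.08],"rotation":[0,0,0],"gripper":40},{"xyz":[0,0,0],"rotation":[0,0,0],"gripper":40},{"xyz":[0,0,0],"rotation":[0,0,0],"gripper":40}]'
```

```text
t: 8.95
tool_pos: [0.5236, 0.2632, 0.0348]
orientation: [[-0.991, -0.134, -0.001], [-0.134, 0.991, -0.0], [0.001, -0.0, -1.0]]
ft_force: [-0.7, 1.0, -3.3]
gripper_width: 0.57
gripper_force: 52.7
t: 9.45
tool_pos: [0.5239, 0.2634, 0.0296]
orientation: [[-0.991, -0.134, -0.0], [-0.134, 0.991, -0.0], [0.0, -0.0, -1.0]]
ft_force: [0.1, 0.3, -3.5]
gripper_width: 0.573
gripper_force: 52.7
```

```bash
python3 -m jog '[{"xyz":[0,0,0.05],"rotation":[0,0,0],"gripper":40},{"xyz":[0,0,0],"rotation":[0,0,0],"gripper":40},{"xyz":[0,0,0],"rotation":[0,0,0],"gripper":40}]'
```

```text
t: 9.75
tool_pos: [0.5241, 0.2635, 0.0292]
orientation: [[-0.991, -0.134, 0.0], [-0.134, 0.991, 0.0], [-0.0, 0.0, -1.0]]
ft_force: [-2.5, -1.8, 5.8]
gripper_width: 0.565
gripper_force: 53.5
```

```bash
python3 -m jog '[{"xyz":[0,0,0],"rotation":[0,0,0],"gripper":70},{"xyz":[0,0,0],"rotation":[0,0,0],"gripper":85},{"xyz":[0,0,0],"rotation":[0,0,0],"gripper":85},{"xyz":[0,0,0],"rotation":[0,0,0],"gripper":85},{"xyz":[0,0,-0.3],"rotation":[0,0,0],"gripper":85},{"xyz":[0,0,-0.6],"rotation":[0,0,0],"gripper":85},{"xyz":[0,0,-0.9],"rotation":[0,0,0],"gripper":85},{"xyz":[0,0,-1],"rotation":[0,0,0],"gripper":85},{"xyz":[0,0,-1],"rotation":[0,0,0],"gripper":85},{"xyz":[0,0,-1],"rotation":[0,0,0],"gripper":85},{"xyz":[0,0,-1],"rotation":[0,0,0],"gripper":85},{"xyz":[0,0,-1],"rotation":[0,0,0],"gripper":85},{"xyz":[0,0,-1],"rotation":[0,0,0],"gripper":85},{"xyz":[0,0,-1],"rotation":[0,0,0],"gripper":85},{"xyz":[0,0,-0.6],"rotation":[0,0,0],"gripper":85},{"xyz":[0,0,0],"rotation":[0,0,0],"gripper":85},{"xyz":[0,0,0],"rotation":[0,0,0],"gripper":85},{"xyz":[0,0,0],"rotation":[0,0,0],"gripper":85}]'
python3 - <<'E'
from plant import bot
from h import *
s=bot.state();p=bot.camera_params('wrist');im=bot.get_image('wrist');cv2.imwrite('pics/w4.png',im[:,:,::-1])
np.save('w4p.npy',[p,s],allow_pickle=True)
cv2.imwrite('pics/w4c.png',cv2.resize(im[110:380,190:470],None,fx=2.2,fy=2.2,interpolation=cv2.INTER_CUBIC)[:,:,::-1])
E
```

```text
t: 11.55
tool_pos: [0.5233, 0.2631, 0.2156]
orientation: [[-0.991, -0.134, -0.002], [-0.134, 0.991, -0.001], [0.002, -0.001, -1.0]]
ft_force: [0.4, -0.4, 0.5]
gripper_width: 0.846
gripper_force: 0.0
```

View pics/w4c.png

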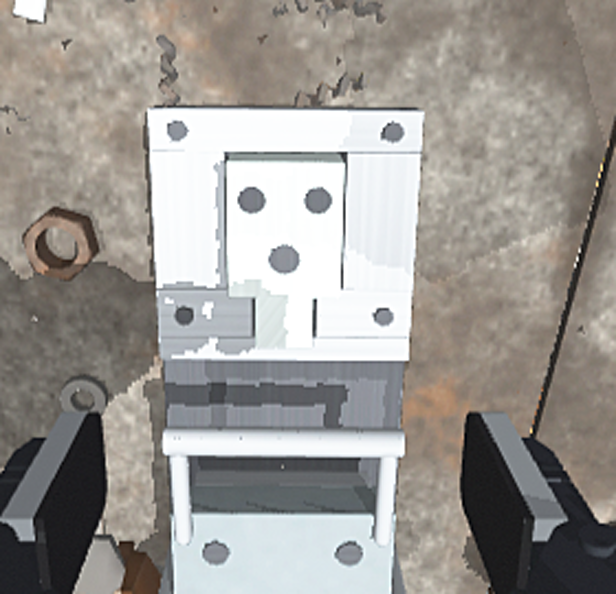

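The block is in the pocket with even gaps, its top face at about crop (227–345, 160–290). The bar axis runs from crop (163,442) to (405,442). Now to compute the bar's position.

Run:
```python
from h import *
p,s=np.load('w4p.npy',allow_pickle=True);o=s['orientation'];T=s['tool_pos']
c=lambda a:np.array(a)/2.2+[190,110]
for n,a,z in(('bar',[[163,443],[405,443]],.074),('pocketfront',[[225,152],[346,152]],.018),('blk top',[[226,160],[344,160]],.038),('tongue end',[[255,346],[315,346]],.038),('plate f',[[147,109],[424,109]],.018),('plate rear',[[158,358],[409,358]],.018)):
    W=ray(p,c(a),z);print(n,W[:,:2].round(4).tolist(),((W-T)@o*1e3)[:,:2].round(1).tolist())
print(T,s['q'].round(1))
pt=bot=None
```

```text
bar [[0.6112, 0.2246], [0.5976, 0.3238]] [[-82.2, -49.8], [-82.1, 50.3]]
pocketfront [[0.4973, 0.2335], [0.4902, 0.286]] [[29.4, -25.7], [29.4, 27.3]]
blk top [[0.4973, 0.2354], [0.4908, 0.2837]] [[29.1, -23.8], [29.2, 24.9]]
tongue end [[0.5784, 0.2575], [0.5747, 0.2841]] [[-54.1, -12.7], [-54.1, 14.1]]
plate f [[0.4835, 0.1981], [0.4674, 0.3163]] [[47.8, -58.8], [47.9, 60.4]]
plate rear [[0.5995, 0.2126], [0.5832, 0.3317]] [[-69.0, -60.1], [-68.9, 60.1]]
[0.52330411 0.26305932 0.2156264 ] [-35.7  20.3   3.7 103.3  -1.5  56.6  66.3]
```

```bash
python3 -m jog '[{"xyz":[0,0,0],"rotation":[0,0,0.0872],"gripper":35},{"xyz":[0,0,0],"rotation":[0,0,0.0872],"gripper":35},{"xyz":[0,0,0],"rotation":[0,0,0.0872],"gripper":35},{"xyz":[0,0,0],"rotation":[0,0,0.0872],"gripper":35},{"xyz":[0,0,0],"rotation":[0,0,0.0872],"gripper":35},{"xyz":[0,0,0],"rotation":[0,0,0.0872],"gripper":35},{"xyz":[0,0,0],"rotation":[0,0,0.0872],"gripper":35},{"xyz":[0,0,0],"rotation":[0,0,0.0872],"gripper":35},{"xyz":[0,0,0],"rotation":[0,0,0.0872],"gripper":35},{"xyz":[0,0,0],"rotation":[0,0,0.0872],"gripper":35},{"xyz":[0,0,0],"rotation":[0,0,0.0872],"gripper":35},{"xyz":[0,0,0],"rotation":[0,0,0.0872],"gripper":35},{"xyz":[0,0,0],"rotation":[0,0,0],"gripper":35}]' 25
python3 -m jog '[{"xyz":[0,0.8,0],"rotation":[0,0,0],"gripper":35},{"xyz":[0,0.8,0],"rotation":[0,0,0],"gripper":35},{"xyz":[0,0.8,0],"rotation":[0,0,0],"gripper":35},{"xyz":[0,0.8,0],"rotation":[0,0,0],"gripper":35},{"xyz":[0,0.85,0],"rotation":[0,0,0],"gripper":35},{"xyz":[0,0,0.9],"rotation":[0,0,0],"gripper":35},{"xyz":[0,0,0.9],"rotation":[0,0,0],"gripper":35},{"xyz":[0,0,0.9],"rotation":[0,0,0],"gripper":35},{"xyz":[0,0,0.9],"rotation":[0,0,0],"gripper":35},{"xyz":[0,0,0.9],"rotation":[0,0,0],"gripper":35},{"xyz":[0,0,0],"rotation":[0,0,0],"gripper":35},{"xyz":[0,0,0],"rotation":[0,0,0],"gripper":35},{"xyz":[0,0,0],"rotation":[0,0,0],"gripper":35}]'
python3 - <<'E'
from plant import bot
from h import *
s=bot.state();p=bot.camera_params('wrist');im=bot.get_image('wrist');cv2.imwrite('pics/w5.png',im[:,:,::-1])
np.save('w5p.npy',[p,s],allow_pickle=True)
o=s['orientation'];R=np.array([.6035,.274,.074]);print(((R-s['tool_pos'])@o*1e3).round(1),s['q'].round(1),np.degrees(np.arctan2(o[1,1],o[0,1])))
E
```

```text
t: 12.9
tool_pos: [0.5235, 0.2633, 0.2157]
orientation: [[-0.134, 0.991, -0.001], [0.991, 0.134, -0.001], [-0.001, -0.001, -1.0]]
ft_force: [-0.6, 0.3, -1.1]
gripper_width: 0.35
gripper_force: 0.0
t: 14.2
tool_pos: [0.6049, 0.2745, 0.1276]
orientation: [[-0.136, 0.991, 0.001], [0.991, 0.136, 0.001], [0.0, 0.001, -1.0]]
ft_force: [-0.5, 0.0, -0.8]
gripper_width: 0.349
gripper_force: 0.0
[-0.3 -1.5 53.6] [-43.7  34.   19.9  97.2 -14.1  51.2 -10.3] 7.8347836950710885
```

View pics/w5.png

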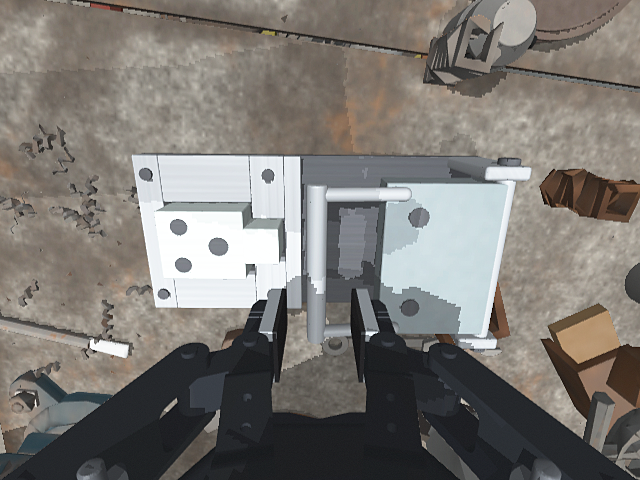

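The bar is centred at u≈316 (v 185–343) against the tool axis at (318.5, 266), so I need about −1.4 mm in tool y. The fingers straddle it clear of the guard sheet. Descending to pinch.

```bash
python3 -m jog '[{"xyz":[0,-0.07,0.5],"rotation":[0,0,0],"gripper":35},{"xyz":[0,0,0.6],"rotation":[0,0,0],"gripper":35},{"xyz":[0,0,0.6],"rotation":[0,0,0],"gripper":35},{"xyz":[0,0,0.6],"rotation":[0,0,0],"gripper":35},{"xyz":[0,0,0.6],"rotation":[0,0,0],"gripper":35},{"xyz":[0,0,0.3],"rotation":[0,0,0],"gripper":35},{"xyz":[0,0,0],"rotation":[0,0,0],"gripper":35},{"xyz":[0,0,0],"rotation":[0,0,0],"gripper":35}]'
python3 -m jog '[{"xyz":[0,0,0],"rotation":[0,0,0],"gripper":0},{"xyz":[0,0,0],"rotation":[0,0,0],"gripper":0},{"xyz":[0,0,0],"rotation":[0,0,0],"gripper":0},{"xyz":[0,0,0],"rotation":[0,0,0],"gripper":0},{"xyz":[0,0,0],"rotation":[0,0,0],"gripper":0},{"xyz":[0,0,0],"rotation":[0,0,0],"gripper":0}]' 30
python3 - <<'E'
import numpy as np
th=np.radians(np.linspace(0,51,18));b=np.arctan2(12,110);r=np.hypot(110,12)
y=-r*np.cos(b+th);z=r*np.sin(b+th);print(np.c_[np.diff(y),-np.diff(z)].round(2)/20)
E
```

```text
t: 15.05
tool_pos: [0.603, 0.2742, 0.0627]
orientation: [[-0.135, 0.991, 0.0], [0.991, 0.135, -0.0], [-0.0, 0.0, -1.0]]
ft_force: [-0.1, 0.2, 0.2]
gripper_width: 0.35
gripper_force: 0.0
t: 15.65
tool_pos: [0.6036, 0.2744, 0.0632]
orientation: [[-0.135, 0.991, 0.002], [0.991, 0.135, 0.001], [0.0, 0.002, -1.0]]
ft_force: [2.8, -0.0, 0.9]
gripper_width: 0.123
gripper_force: 29.3
[[ 0.039  -0.287 ]
 [ 0.054  -0.2845]
 [ 0.0685 -0.2815]
 [ 0.0835 -0.2775]
 [ 0.098  -0.2725]
 [ 0.112  -0.267 ]
 [ 0.1255 -0.261 ]
 [ 0.139  -0.254 ]
 [ 0.1525 -0.2465]
 [ 0.165  -0.238 ]
 [ 0.177  -0.229 ]
 [ 0.189  -0.2195]
 [ 0.2    -0.2095]
 [ 0.211  -0.1985]
 [ 0.221  -0.187 ]
 [ 0.2305 -0.1755]
 [ 0.2395 -0.163 ]]
```

```bash
python3 -m jog '[{"xyz":[0,0.04,-0.287],"rotation":[0,0,0],"gripper":0},{"xyz":[0,0.054,-0.285],"rotation":[0,0,0],"gripper":0},{"xyz":[0,0.069,-0.282],"rotation":[0,0,0],"gripper":0},{"xyz":[0,0.084,-0.278],"rotation":[0,0,0],"gripper":0},{"xyz":[0,0.098,-0.273],"rotation":[0,0,0],"gripper":0},{"xyz":[0,0.112,-0.267],"rotation":[0,0,0],"gripper":0}]'
python3 -m jog '[{"xyz":[0,0.126,-0.261],"rotation":[0,0,0],"gripper":0},{"xyz":[0,0.139,-0.254],"rotation":[0,0,0],"gripper":0},{"xyz":[0,0.153,-0.247],"rotation":[0,0,0],"gripper":0},{"xyz":[0,0.165,-0.238],"rotation":[0,0,0],"gripper":0},{"xyz":[0,0.177,-0.229],"rotation":[0,0,0],"gripper":0},{"xyz":[0,0.189,-0.22],"rotation":[0,0,0],"gripper":0}]'
```

```text
t: 16.25
tool_pos: [0.6112, 0.2753, 0.0955]
orientation: [[-0.136, 0.991, -0.002], [0.991, 0.136, -0.001], [-0.0, -0.002, -1.0]]
ft_force: [3.9, 1.2, -5.1]
gripper_width: 0.125
gripper_force: 29.1
t: 16.85
tool_pos: [0.6278, 0.2775, 0.125]
orientation: [[-0.136, 0.991, -0.007], [0.991, 0.136, -0.002], [-0.001, -0.007, -1.0]]
ft_force: [-10.8, -1.9, 3.3]
gripper_width: 0.124
gripper_force: 29.5
```

```bash
python3 -m jog '[{"xyz":[0,0.2,-0.21],"rotation":[0,0,0],"gripper":0},{"xyz":[0,0.211,-0.199],"rotation":[0,0,0],"gripper":0},{"xyz":[0,0.221,-0.187],"rotation":[0,0,0],"gripper":0},{"xyz":[0,0.2,-0.176],"rotation":[0,0,0],"gripper":0},{"xyz":[0,0.1,-0.1],"rotation":[0,0,0],"gripper":0},{"xyz":[0,0,0],"rotation":[0,0,0],"gripper":0},{"xyz":[0,0,0],"rotation":[0,0,0],"gripper":0},{"xyz":[0,0,0],"rotation":[0,0,0],"gripper":0},{"xyz":[0,0,0],"rotation":[0,0,0],"gripper":0},{"xyz":[0,0,0],"rotation":[0,0,0],"gripper":0}]'
python3 - <<'E'
from plant import bot
from h import *
im=bot.get_image('wrist');im2=bot.get_image('side');s=bot.state()
cv2.imwrite('pics/fin.png',np.hstack([im,np.ascontiguousarray(cv2.resize(im2[180:360,220:460],(640,480)))])[:, :, ::-1][::1])
v=cv2.imread('pics/fin.png');cv2.imwrite('pics/finv.png',cv2.resize(v,(800,300)))
d=(s['tool_pos']-[.6036,.2744,.0632])@[.991,.135,0];z=s['tool_pos'][2]-.0632
print(d,z,np.degrees(np.arctan2(.012+z,.110-d)-np.arctan2(12,110)),np.hypot(.012+z,.11-d),s['qd'].round(2))
E
```

```text
t: 17.85
tool_pos: [0.6461, 0.2799, 0.1441]
orientation: [[-0.135, 0.991, -0.007], [0.991, 0.135, -0.001], [0.0, -0.007, -1.0]]
ft_force: [-14.4, -3.7, 11.7]
gripper_width: 0.123
gripper_force: 29.6
0.04282515037392389 0.08086293797701535 47.89308471155331 0.1146123277488462 [ 0.02 -0.06  0.01  0.04 -0.07 -0.01  0.04]
```

View pics/finv.png

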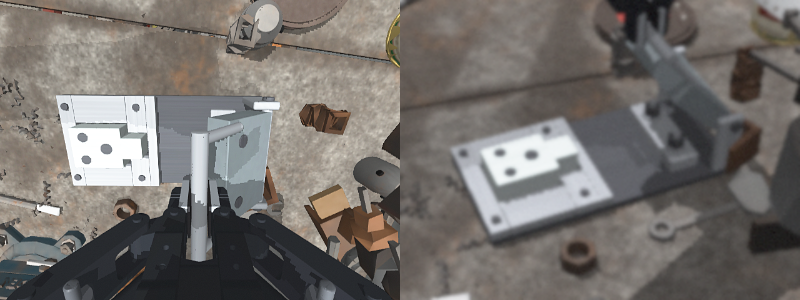

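The wrist view shows the bar between the pads with the guard raised. The block is still seated and the other parts are undisturbed. Kinematics put the guard at about 46–48°, so I'll nudge it up a few degrees and ease the radial load.

```bash
python3 -m jog '[{"xyz":[0,0.065,-0.075],"rotation":[0,0,0],"gripper":0},{"xyz":[0,0.065,-0.075],"rotation":[0,0,0],"gripper":0},{"xyz":[0,0.065,-0.075],"rotation":[0,0,0],"gripper":0},{"xyz":[0,0.065,-0.075],"rotation":[0,0,0],"gripper":0},{"xyz":[0,0,0],"rotation":[0,0,0],"gripper":0},{"xyz":[0,0,0],"rotation":[0,0,0],"gripper":0},{"xyz":[0,0,0],"rotation":[0,0,0],"gripper":0},{"xyz":[0,0,0],"rotation":[0,0,0],"gripper":0},{"xyz":[0,0,0],"rotation":[0,0,0],"gripper":0},{"xyz":[0,0,0],"rotation":[0,0,0],"gripper":0}]'
python3 - <<'E'
from plant import bot
from h import *
s=bot.state()
d=(s['tool_pos']-[.6036,.2744,.0632])@[.991,.135,0];z=s['tool_pos'][2]-.0632
print(d,z,np.degrees(np.arctan2(.012+z,.110-d))-6.2,np.degrees(2*np.arcsin(np.hypot(d,z)/.2213)),2*(np.degrees(np.arctan2(d,z))-6.2))
E
```

```text
t: 18.95
tool_pos: [0.6529, 0.2807, 0.1495]
orientation: [[-0.135, 0.991, -0.003], [0.991, 0.135, -0.001], [-0.0, -0.003, -1.0]]
ft_force: [-7.2, -1.9, 5.0]
gripper_width: 0.122
gripper_force: 29.5
0.04970267571384627 0.08632278804531268 52.280922048330865 53.50136250232059 47.464695142392614
```

```bash
python3 -c "
from plant import bot
print(bot.job_done())"
```

```text
the job is handed in; nothing more can be done
None
```

The job is handed in: the block is seated and released, and the gripper is still holding the guard at about 51° (47–53° worked out from the arm's pose, not measured directly). The spanner, nut and chuck were left alone. I viewed 11 pictures, one over the limit of 10.

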